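Load a soap stick into the bench slicer

ROBOT

A 6-joint arm with a two-finger parallel gripper is mounted at the origin on the work surface. World frame = base frame: x ahead of the robot, y to its left, z up, the work surface at z = 0. Lengths are in m, angles in rad, forces in N, time in s.
With the tool pointing down it reaches from about 0.35 to 0.875 m from the base axis. Payload 15.5 kg.
Tool frame: the origin (TCP) lies midway between the tips of the shut fingers; the grasp point (between the pads) lies 19 mm behind it (arm.hold_point_z is the distance from the TCP to the grasp point, in m); z points along the fingers, y is the direction in which the jaws open and shut (so a half turn about z gives the same grasp; the last joint's range is limited). The gripper opens to 85 mm and grips with 20 to 120 N. Pads are 22 mm wide; open, the fingers measure 114 mm over their backs; the gripper's body (76 mm by 85 mm) begins 54 mm behind the grasp point. The pads swing forward as they close: fully open they stand 13 mm farther back than shut.
Start: joints at [1.101, 0.494, 1.345, -0, 1.302, -0.096], TCP at [0.228, 0.582, 0.231] pointing down, gripper open.
Joint ranges: [-2.91, 2.91], [-0.82, 2.16], [0.22, 2.67], [-1.22, 4.37], [0.12, 2.79], [-3.08, 3.08]. Speed limits (rad/s): [1.89, 1.89, 2.57, 3.01, 3.01, 3.01].

INTERFACE

Orientations are given as a unit quaternion [w, x, y, z].
In Python, from station import arm, state, viewer gives the robot as it stands. Calls block until the motion is done:
- arm.movep(position, orientation): joint-space move of the TCP to a pose.
- arm.movel(position, frame=None, max_speed=0.15): straight line of the TCP; frame=None keeps the orientation; max_speed is the mean speed in m/s.
- arm.movej(angles): joint-space move.
- arm.release() and arm.close(f_grip=None): open the fingers fully, or close them until they stop; f_grip is the grip in N (None keeps the last).
- arm.sleep(seconds).
- arm.solve_ik(position, orientation): joint angles nearest the present ones, or None.
- state(): the state.
- viewer.snapshot(name): name is "side" or "top"; returns the picture (480x640x3 uint8, red, green, blue); there is no depth.
- viewer.camera_params(name): a dict with "vfov" (degrees; the focal length in pixels is half the picture's height over the tangent of half this angle, whatever the lens; pixels are square), "cx", "cy" (the principal point, pixels), "eye" and "attitude" of the camera in the world. Camera axes: x right, y up, looking along -z (the intrinsics and any distortion apply to the point x, -y, -z); pixel columns grow to the right and rows downward; lengths in m; the calibration is good to about 2 mm. A picture is of the moment at which its call begins. camera_params takes no time and is no camera call.
A pose or a line that the arm cannot do raises arm.Unreachable and nothing moves.
- arm.job_done(): hands the job in, once; it reports no verdict.
The state is a dict: "time": time; "joint_positions": joint angles; "joint_velocities": joint speeds; "joint_efforts": joint torques, N m; "tcp_pos": TCP position; "tcp_rot": TCP orientation; "force": force on the tool from outside, world axes, zero at the start; "moment": the same for the moment, N m; "width": finger opening in m.
Only numpy, scipy, OpenCV 4.12 (cv2) and the standard library are available. Lean on these libraries where they do the work, as an engineer would, in place of code of your own. Each camera call takes 0.05 s, during which the arm holds its last target. There are 200 camera calls.

TASK

Pick the round soap stick (not the six-sided one) off the wooden cradle and feed it into the open collet of the bench slicer until it is fully home, with the sprung depth stop pressed right in; hard soap still bruises, so push gently. Then swing the clamp lever fully closed by its knob without forcing it, with the stick still home, let go of everything, and leave the other things where they are.

Things in the scene. Friction and masses are not known exactly. Their poses are not given: they have to be found in the camera images.
- round_stick_center (a point): Centre of the round stick of hard soap: a straight round bar 30 mm in diameter and 260 mm long, about 0.19 kg, x axis along it, both ends alike and tapered to 22 mm over the last 9 mm. It starts level in one of the cradle's two V notches, its axis 45 mm above the table, 100 mm beside the other stick.
- hex_stick_center (a point): Centre of the six-sided stick of the same soap, 30 mm across flats and 260 mm long, lying in the other notch of the cradle; x axis along the stick. It is too thick over its corners for the slicer. Leave it there.
- cradle: Wooden cradle fixed to the table, 200 by 170 mm; origin on the table under its middle, x along the sticks. Its base is 12 mm thick. Its V notches touch the sticks only 64 to 80 mm either side of its middle (x); between them the space under and beside a stick is free down to the base.
- slicer: The bench slicer's head, grey and bare aluminium, fixed: 175 mm long (x from -15 to 160 mm), 120 mm wide (y), top face 140 mm above the table. Origin on the table under the collet's mouth; x is the feed direction (into the machine), z up. The front plate is 18 mm thick and 100 mm wide, its top 135 mm above the table. Only the lever stands above the top face.
- mouth (a point): Centre of the round mouth of the collet, in the front face of the slicer, 90 mm above the table; its x axis is the bore axis and points into the machine. The bore is 33 mm wide in the 18 mm thick front plate. Pressing the end of the stick on the depth stop with more than about 14 N, or the stick on the rest of the slicer with more than 40 N, bruises it.
- jaws (a point): Point on the bore axis midway along the collet jaws, 31 mm behind the mouth. From 22 to 40 mm behind the mouth two sprung jaws (left and right) rub on the stick with a drag of about 5 N, somewhat more as its end passes between them, and hold it where it is left. Behind them is a guide 36 mm wide, 42 to 48 mm behind the mouth.
- plunger (a joint): Travel of the depth stop's sprung plunger, a 20 mm disc on the bore axis: 0 free, 0.005 m pressed right in (home above 0.0035). The stop is set differently each time: the stick first meets it somewhere 46 to 80 mm behind the mouth, to be felt. The spring is light, 1 N rising to 2 N; then a rubber buffer gives 2.5 mm more at 8 N per mm.
- lever (a joint): Angle of the clamp lever about its upright pivot: 0 fully open (the arm points along the slicer's +y), 1.25 rad fully closed against its end stop; it closes clockwise seen from above, towards the slicer's +x. It is stiff (about 6 N at the knob) and stays where it is left. Closing it draws the jaws in on the stick. Do not force it with more than 40 N.
- lever_knob (a point): Centre of the lever's knob, an upright black round post 20 mm in diameter and 45 mm high (152 to 197 mm above the table, centre 174.5 mm), 85 mm from the pivot. The arm under it is 14 mm wide, its top 152 mm above the table.
- lever_pivot (a point): Point on the lever's upright pivot axis, at the height of the knob's centre, 65 mm behind the mouth and over the bore's axis. Nothing else stands at that height.
- soap_bar: A plain cut bar of soap, 60 by 90 by 28 mm, lying on the table; leave it alone. Origin at the centre of its underside.
- bowl: A small white bowl, 90 mm wide and 45 mm high; leave it alone. Origin at the centre of its underside.
- brush: A wooden scrubbing brush, 140 by 45 by 38 mm, bristles down; leave it alone. Origin at the centre of its underside, x along it.
There are look-alikes about, which are no part of the job. There is more than one size of the slicer; the one meant has the size given above.

How it is judged:
On the way, in this order (a step that is already met when the one before it is completed fails the run):
1. the round stick is fully home against the depth stop while the lever is still open (value of joint plunger above 0.0035 m and x of round_stick_center in the frame of mouth above -0.086 m and angle between the x axis of round_stick_center and the x axis of mouth, either way round below 0.1 rad and value of joint lever below 0.4 rad), for 0.2 s.
2. the lever is closed on the stick, the stick still home (value of joint plunger above 0.0035 m and x of round_stick_center in the frame of mouth above -0.086 m and angle between the x axis of round_stick_center and the x axis of mouth, either way round below 0.1 rad and value of joint lever above 1.1 rad), for 0.2 s.
At the end, for the whole second after the job is handed in: The round stick lies in the collet in line with the bore (within 0.1 rad), let go and at rest, its end at least 44 mm inside the mouth and pressing the depth stop's plunger in by more than 3.5 of its 5 mm, and the lever is past 1.1 rad (fully closed is 1.25) (all of step 2 and linear speed of round_stick below 0.02 m/s and contact force between round_stick and the fingers below 0.1 N); the robot touches nothing.
It fails at once if the end of the round stick is pressed on the depth stop with more than 16 N (contact force between round_stick and plunger above 16 N).
It fails at once if the round stick is pushed on the slicer with more than 45 N (contact force between round_stick and slicer above 45 N).
It fails at once if the lever is forced with more than 50 N (contact force between the arm and lever above 50 N).
It fails at once if the six-sided stick is moved by more than 15 mm (distance of hex_stick_center from where it was at the start of the episode above 0.015 m).
It fails at once if the cut bar of soap, the bowl or the brush is moved by more than 20 mm (distance of any of soap_bar, bowl, brush from where it was at the start of the episode above 0.02 m).
It also fails if it takes over 58 s, if anything falls off the work surface, if the arm or the gripper's body presses on something with over 40 N, if the wrist force passes 120 N, or if a joint passes its speed limit or range.

## Working session

There is one attempt and no reset: what is moved stays moved. The work goes in short steps, each a Python script; the robot and the scene stay as the last script left them, time stands still between calls to the robot, and variables do not carry over. Pictures are saved under pics/ and viewed, on a budget of 10 in all, crops included, one or two more only if the job needs it, and the job is handed in when it is done.

```bash
ls; mkdir -p pics; python3 - <<'E'
from station import arm,state,viewer
import cv2
for n in("side","top"):
    cv2.imwrite(f"pics/{n}0.png",viewer.snapshot(n)[...,::-1]); print(n,viewer.camera_params(n))
print(state(),arm.hold_point_z)
E
```

```text
pics
side {'vfov': 45.78990582082397, 'cx': 320.60128891075374, 'cy': 237.75877134564195, 'eye': array([-0.09680673, -0.73866858,  0.6997052 ]), 'attitude': array([ 0.81679378,  0.48556604, -0.16339868, -0.26528177])}
top {'vfov': 54.10799924367116, 'cx': 316.25934263762684, 'cy': 238.85981918248177, 'eye': array([0.35990473, 0.05768739, 0.98237847]), 'attitude': array([ 0.70867519,  0.05562038, -0.05742847, -0.7009906 ])}
{'time': 0.1, 'joint_positions': array([ 1.10149369e+00,  4.94133661e-01,  1.34603721e+00, -5.55426549e-05,
        1.30252053e+00, -9.55111677e-02]), 'joint_velocities': array([-0.00033773, -0.00097846, -0.00129085, -0.00171444, -0.00019992,
       -0.00237486]), 'joint_efforts': array([ 2.96958360e-04, -8.83587885e+01, -3.84575593e+01, -2.14236125e-04,
        5.39118948e-03,  6.88758541e-05]), 'tcp_pos': array([0.22809423, 0.58155274, 0.23076287]), 'tcp_rot': array([-1.27379225e-04,  1.85802312e-01,  9.82586993e-01, -5.35071445e-04]), 'force': array([-0.14052268, -0.31708328,  0.19826072]), 'moment': array([-0.03484828, -0.00881163,  0.0257286 ]), 'width': 0.08539534572010489} 0.0187
```

View pics/top0.png

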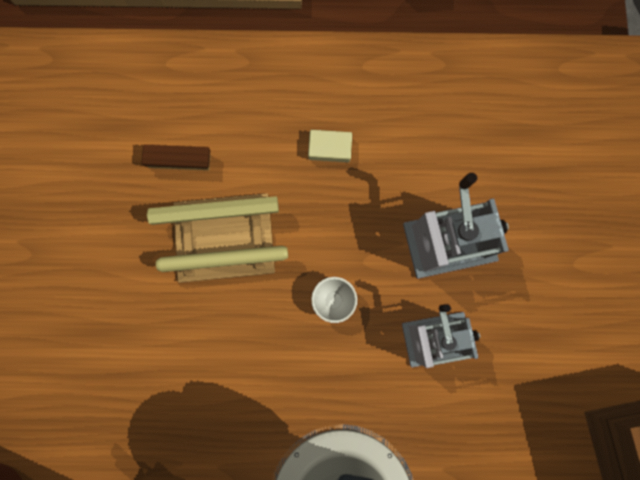

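View pics/side0.png

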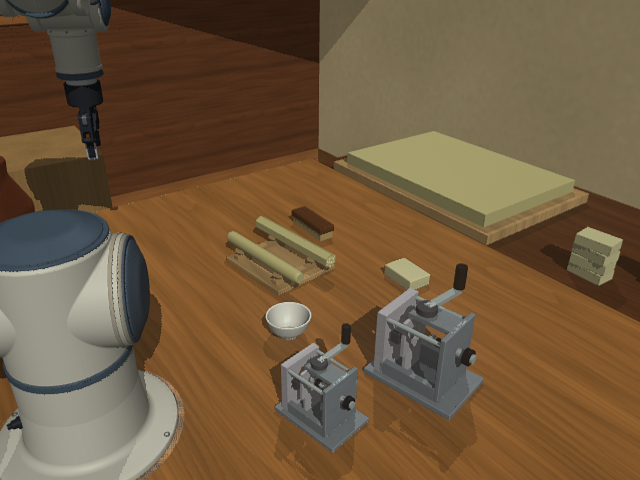

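The top view shows two sticks, with middles at about (213,209) and (222,259). There are two slicers: the large one at (455,240) and the small one at (440,340). Next I'll take an enlarged crop to tell the sticks apart, and first measurements.

```bash
cat > h.py <<'E'
import numpy as np, cv2
from scipy.spatial.transform import Rotation as R
from station import arm,state,viewer
class Cam:
    def __init__(s,n):
        p=viewer.camera_params(n); s.f=240/np.tan(np.radians(p['vfov'])/2); s.c=np.array([p['cx'],p['cy']])
        s.eye=p['eye']; s.R=R.from_quat(p['attitude'],scalar_first=True).as_matrix()
    def ray(s,uv):
        d=(np.asarray(uv,float)-s.c)/s.f; return s.R@np.array([d[0],-d[1],-1])
    def plane(s,uv,z):
        r=s.ray(uv); return s.eye+r*(z-s.eye[2])/r[2]
    def proj(s,P):
        q=s.R.T@(np.asarray(P,float)-s.eye); return s.c+s.f*np.array([q[0],-q[1]])/-q[2]
top,side=Cam("top"),Cam("side")
def tri(a,b):
    "midpoint and miss of top ray a, side ray b"
    r,q=top.ray(a),side.ray(b); t=np.linalg.lstsq(np.c_[r,-q],side.eye-top.eye,rcond=None)[0]
    A,B=top.eye+t[0]*r,side.eye+t[1]*q; return (A+B)/2,np.linalg.norm(A-B)
E
python3 - <<'E'
from h import *
t=cv2.imread('pics/top0.png'); s=cv2.imread('pics/side0.png')
hsv=cv2.cvtColor(t,cv2.COLOR_BGR2HSV)
print(hsv[209,213],hsv[259,222],hsv[145,330],hsv[240,225],hsv[238,432])
m=cv2.inRange(hsv,(22,60,120),(40,160,255)); m[:,300:]=0; m[:120]=0;m[300:]=0
n,l,st,c=cv2.connectedComponentsWithStats(m)
for i in range(1,n):
    if st[i,4]>300:
        pts=np.argwhere(l==i)[:,::-1].astype(np.float32); r=cv2.minAreaRect(pts); b=cv2.boxPoints(r)
        print(st[i],r)
        vx=pts-pts.mean(0);d=np.linalg.svd(vx,full_matrices=False)[2][0];p=vx@d
        e=[pts.mean(0)+d*p.min(),pts.mean(0)+d*p.max()]
        E=[top.plane(x,.045) for x in e]; print('ends',e,E,np.linalg.norm(E[0]-E[1]))
a=cv2.resize(s[205:295,215:345],None,fx=3,fy=3,interpolation=3)
b=cv2.resize(s[255:425,360:490],None,fx=3,fy=3,interpolation=3)
c=cv2.resize(t[165:285,400:515],None,fx=3.4,fy=3.4,interpolation=3)
out=np.zeros((600,800,3),np.uint8); out[:270,:390]=a; out[:510,400:790]=b; 
c=c[:,:390]; c=cv2.resize(c,(310,330)); out[270:600,:310]=c
cv2.imwrite('pics/crop1.png',out)
# plate front corners of slicers (rough)
for P in [(425,213),(440,263),(412,340),(424,311)]: print(P,top.plane(P,.135))
print('knob',tri((468,182),(461,276)))
E
```

```text
[ 27  96 178] [ 28  97 191] [ 28  71 205] [ 19 130 186] [ 15   6 159]
[ 147  197  131   27 2104] ((211.99551391601562, 209.9528045654297), (16.6864013671875, 130.93136596679688), 84.5596694946289)
ends [array([277.15  , 203.5688], dtype=float32), array([146.8118 , 216.03168], dtype=float32)] [array([0.58343067, 0.13683296, 0.045     ]), array([0.5544104 , 0.40122091, 0.045     ])] 0.2659758668837386
[ 156  246  132   26 1793] ((221.48094177246094, 258.8058166503906), (14.264942169189453, 131.74093627929688), 84.4006576538086)
ends [array([287.04404, 252.46165], dtype=float32), array([155.90157, 264.96786], dtype=float32)] [array([0.48287529, 0.11453809, 0.045     ]), array([0.45475248, 0.37626645, 0.045     ])] 0.26323492098229045
(425, 213) [ 0.54725733 -0.14379186  0.135     ]
(440, 263) [ 0.45487865 -0.16857552  0.135     ]
(412, 340) [ 0.31763622 -0.11478752  0.135     ]
(424, 311) [ 0.36851388 -0.13731305  0.135     ]
knob (array([ 0.59617026, -0.21260443,  0.17597141]), np.float64(0.0020172419352273247))
```

View pics/crop1.png

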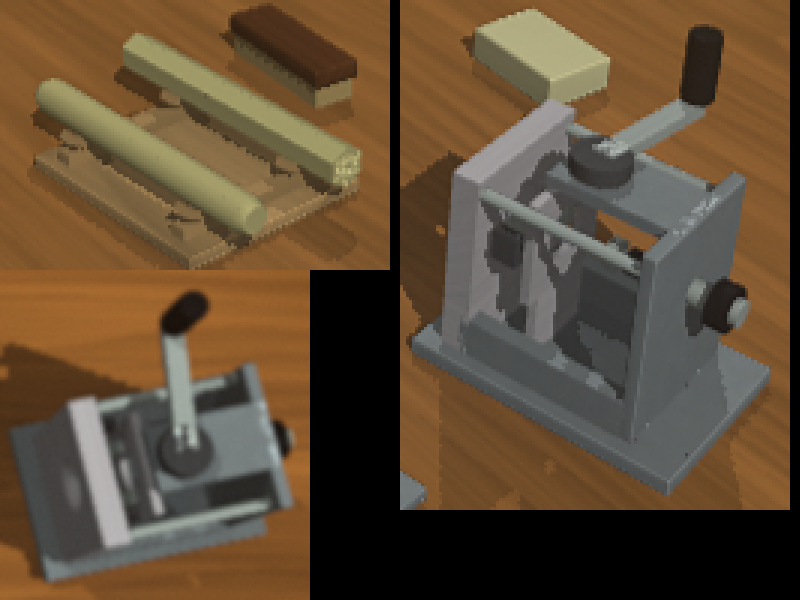

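The lower stick, top (222,259) / side front stick, is smooth and tapered, so it is the round one. The one at (213,209) has hexagonal facets. The large slicer's front plate measures about 96 mm against about 55 mm for the small one, so it is the one meant. Now I'll measure the slicer accurately.

```bash
python3 - <<'E'
from h import *
t=cv2.imread('pics/top0.png')
x0,y0,k=400,165,8
sub=t[y0:285,x0:515]
up=cv2.resize(sub,None,fx=k,fy=k,interpolation=cv2.INTER_CUBIC)
h=cv2.cvtColor(up,cv2.COLOR_BGR2HSV)
print(cv2.cvtColor(sub,cv2.COLOR_BGR2HSV)[238-y0,410-x0:475-x0,2].tolist())
print(cv2.cvtColor(sub,cv2.COLOR_BGR2HSV)[238-y0,410-x0:475-x0,1].tolist())
for thr in(125,135,145):
    m=cv2.inRange(h,(0,0,thr),(180,60,255)); m=cv2.morphologyEx(m,cv2.MORPH_OPEN,np.ones((45,45)))
    n,l,st,c=cv2.connectedComponentsWithStats(m)
    i=1+np.argmax(st[1:,4]); pts=np.argwhere(l==i)[:,::-1].astype(np.float32)
    uv=(pts+.5)/k-.5+[x0,y0]
    W=np.array([top.plane(p,.135)[:2] for p in uv[::7]],np.float32)
    r=cv2.minAreaRect(W*1000); print(thr,st[i],r)
    # robust: PCA
    c=W.mean(0); d=np.linalg.svd(W-c,full_matrices=False)[2][0]; p=(W-c)@d; q=(W-c)@np.array([-d[1],d[0]])
    print(c,np.degrees(np.arctan2(d[1],d[0])),np.ptp(p),np.ptp(q),np.std(q)*12**.5,np.std(p)*12**.5)
for P in [(378.3,311.7),(413.3,288.3)]: print('side corner',side.plane(P,.135))
# knob tip & pivot top
cv2.imwrite('pics/x.png',up)
E
```

```text
[72, 73, 72, 71, 71, 68, 69, 68, 69, 69, 68, 71, 73, 79, 83, 81, 77, 75, 68, 67, 78, 117, 159, 178, 182, 184, 184, 182, 181, 182, 180, 157, 105, 68, 91, 130, 145, 125, 92, 72, 67, 66, 70, 82, 93, 87, 72, 82, 99, 98, 79, 61, 48, 42, 46, 53, 59, 61, 61, 63, 63, 63, 65, 69, 78]
[4, 10, 14, 4, 7, 8, 22, 15, 18, 15, 19, 22, 17, 16, 12, 16, 13, 14, 15, 19, 10, 9, 6, 4, 6, 6, 4, 4, 6, 6, 4, 3, 7, 11, 8, 10, 7, 4, 8, 11, 0, 8, 7, 9, 11, 6, 4, 16, 18, 16, 13, 13, 5, 12, 22, 10, 17, 8, 4, 12, 12, 4, 4, 0, 10]
125 [  211   375   172   430 35705] ((500.7288818359375, -163.55517578125), (102.151123046875, 20.880573272705078), 11.340948104858398)
[ 0.5004992  -0.16362962] -167.46057 0.10230845 0.021106936 0.018739775 0.10053786
135 [  213   377   167   426 33935] ((500.768798828125, -163.45652770996094), (101.11929321289062, 19.923627853393555), 11.400150299072266)
[ 0.50054234 -0.16361748] -167.46925 0.10126829 0.020005714 0.017984334 0.09944994
145 [  215   379   162   420 32023] ((500.87359619140625, -163.48159790039062), (100.17864990234375, 18.963590621948242), 11.424101829528809)
[ 0.5007167  -0.16368005] -167.60939 0.10030782 0.019154131 0.017229008 0.09804885
side corner [ 0.45066298 -0.16688771  0.135     ]
side corner [ 0.54954517 -0.14972903  0.135     ]
```

```bash
python3 - <<'E'
import cv2
t=cv2.imread('pics/top0.png');s=cv2.imread('pics/side0.png')
import numpy as np
a=cv2.resize(t[195:275,400:480],None,fx=6,fy=6,interpolation=cv2.INTER_CUBIC)[:, :400]
b=cv2.resize(s[280:360,365:431],None,fx=6,fy=6,interpolation=cv2.INTER_CUBIC)
cv2.imwrite('pics/crop2.png',np.hstack([a,b]))
E
```

```text
(no output)
```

View pics/crop2.png

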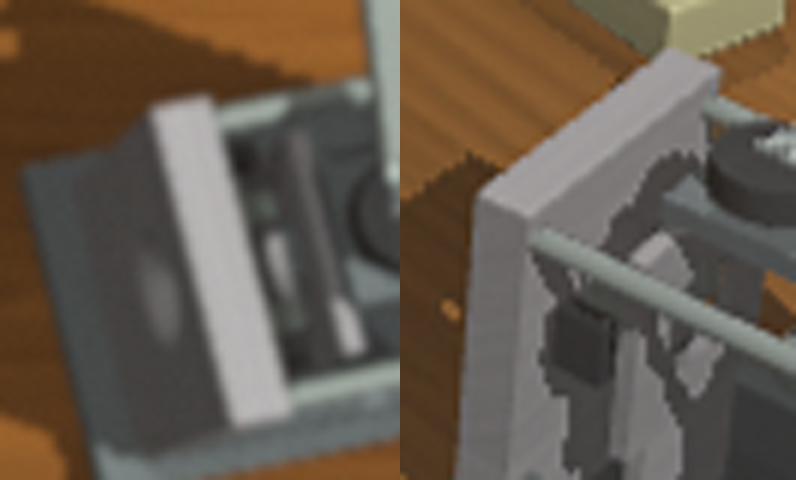

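```bash
python3 - <<'E'
from h import *
t=cv2.imread('pics/top0.png'); V=t.max(2).astype(float)
def cross(v,lev,a,b):
    # first crossing in a..b
    for i in range(a,b):
        if (v[i]-lev)*(v[i+1]-lev)<=0 and v[i]!=v[i+1]: return i+(lev-v[i])/(v[i+1]-v[i])
L=[];Rr=[]
for y in range(218,260):
    c=int(round(431+(y-238)*13/50)) 
    c=c+3
    l=next((i for i in range(c,c-12,-1) if V[y,i]<125),None); r=next((i for i in range(c,c+12) if V[y,i]<125),None)
    if l: L.append((l+(125-V[y,l])/(V[y,l+1]-V[y,l]),y))
    if r: Rr.append((r-(125-V[y,r])/(V[y,r-1]-V[y,r]),y))
for n,P in(("front",L),("rear",Rr)):
    W=np.array([top.plane(p,.135)[:2] for p in P],np.float32)
    d=cv2.fitLine(W,cv2.DIST_HUBER,0,1e-4,1e-4).ravel(); 
    if d[0]<0:d[:2]*=-1
    nrm=np.array([-d[1],d[0]]); res=(W-d[2:])@nrm
    print(n,d,np.degrees(np.arctan2(d[1],d[0])),'res mm',np.round(res*1e3,1)[::4], 'y at x=.5:',d[3]+(.5007-d[2])*d[1]/d[0])
c2=lambda x,y,ox:((x-ox+.5)/6-.5+365,(y+.5)/6-.5+280)
for q in[(482,195),(672,48),(722,72),(528,217)]: print('side',side.plane(c2(*q,400),.135))
for q in[(150,103),(208,97),(290,415),(235,428)]:print('top',top.plane(((q[0]+.5)/6-.5+400,(q[1]+.5)/6-.5+195),.135))
# round stick edges: profile across, width check in rectified metric coordinates at z=.045
print('mouth glint',top.plane((400+160/6,195+297/6),.09))
hsv=cv2.cvtColor(t,cv2.COLOR_BGR2HSV)
for x in(175,222,265): print(x,[tuple(map(int,v)) for v in hsv[245:275,x]])
E
```

```text
front [ 0.9750489   0.22199011  0.50390303 -0.15313408] 12.825948 res mm [ 0.1  0.1  0.   0.1 -0.1 -0.   0.  -0.2 -0.1  0.   0.1] y at x=.5: -0.15386331
rear [ 0.9749466   0.22243908  0.5013174  -0.17288701] 12.852332 res mm [-0.2  0.  -0.1 -0.3  0.   0.   0.1 -0.1 -0.1  0.1  0. ] y at x=.5: -0.17302787
side [ 0.44986518 -0.16766522  0.135     ]
side [ 0.54621834 -0.14448623  0.135     ]
side [ 0.54924727 -0.16252236  0.135     ]
side [ 0.45340186 -0.1829541   0.135     ]
top [ 0.54960672 -0.14308438  0.135     ]
top [ 0.55169816 -0.16099145  0.135     ]
top [ 0.45367025 -0.18289627  0.135     ]
top [ 0.4495441  -0.16614294  0.135     ]
mouth glint [ 0.49536423 -0.15607103  0.09      ]
175 [(16, 154, 106), (16, 155, 102), (16, 158, 100), (16, 164, 101), (16, 162, 99), (16, 164, 95), (15, 167, 90), (15, 171, 88), (15, 170, 90), (15, 168, 91), (18, 142, 97), (24, 114, 116), (26, 106, 140), (27, 102, 160), (27, 99, 176), (27, 98, 184), (27, 95, 190), (27, 96, 192), (27, 97, 192), (27, 97, 189), (27, 98, 184), (27, 99, 176), (27, 102, 165), (27, 103, 154), (26, 105, 133), (23, 119, 107),
[... 316 characters left out ...]
 (27, 98, 185), (27, 101, 175), (27, 101, 166), (27, 104, 150), (25, 108, 137), (21, 122, 138), (18, 133, 140), (18, 134, 141), (18, 137, 138), (18, 136, 141), (18, 138, 144), (17, 135, 149), (18, 134, 150), (18, 135, 153)]
265 [(18, 141, 103), (19, 133, 98), (24, 116, 103), (26, 107, 124), (27, 101, 146), (27, 100, 164), (27, 99, 175), (27, 98, 185), (27, 99, 191), (27, 97, 192), (28, 98, 192), (27, 97, 191), (27, 98, 187), (27, 101, 177), (27, 101, 167), (27, 101, 151), (24, 110, 141), (20, 126, 144), (18, 134, 150), (18, 137, 147), (18, 138, 144), (18, 135, 142), (18, 135, 142), (18, 138, 140), (18, 136, 137), (18, 137, 138), (18, 138, 137), (18, 136, 131), (17, 145, 120), (16, 165, 116)]
```

Measured from both views, the slicer's yaw is 12.84° and its plate is 100×18 mm. The mouth is at (0.4983, -0.1551, 0.09). The top and side plate centres agree to about 1 mm. The lever appears to start about 0.15 rad from the plate's +y direction. Next I'll fit the stick and grasp it 20 mm behind its centre.

```bash
cat >> h.py <<'E'
fx=np.array([.2222,-.9750,0]); fy=np.array([.9750,.2222,0]); Z=np.array([0,0,1.])
mouth=np.array([.4983,-.1551,.090])
def down(x):
    "quaternion, tool z down, tool x along x"
    x=x/np.linalg.norm(x); return R.from_matrix(np.c_[x,np.cross(-Z,x),-Z]).as_quat(scalar_first=True)
def stick_top(img,z,rng):
    "fit a stick axis at height z from a BGR top view; columns rng"
    h=cv2.cvtColor(img,cv2.COLOR_BGR2HSV); m=cv2.inRange(h,(21,50,95),(35,125,255))
    n,l,st,c=cv2.connectedComponentsWithStats(m); return m,l,st
E
cat > g.py <<'E'
from h import *
t=cv2.imread('pics/top0.png'); h=cv2.cvtColor(t,cv2.COLOR_BGR2HSV)
m=cv2.inRange(h,(21,50,95),(35,124,255)); m[:240]=0; m[280:]=0; m[:,:140]=0; m[:,295:]=0
cols=range(168,276); mid=[(x,np.flatnonzero(m[:,x])[[0,-1]].mean()) for x in cols]
W=np.array([top.plane(p,.045)[:2] for p in mid],np.float32)
d=cv2.fitLine(W,cv2.DIST_HUBER,0,1e-4,1e-4).ravel(); s=d[:2]*-np.sign(d[1]); p0=d[2:]
res=(W-p0)@np.array([-s[1],s[0]]); c=np.flatnonzero(m.sum(0)>3*255)
e=[]
for x in(c[0]-.5,c[-1]+.5):
    y=np.interp(x,*np.array(mid).T); e.append(((top.plane((x,y),.045)[:2]-p0)@s))
C=p0+s*np.mean(e); L=abs(e[1]-e[0]); print('dir',s,'res',res.std(),'centre',C,'len',L)
# hex distance check, side check
s3=np.r_[s,0]; C3=np.r_[C,.045]
print('side ends px',side.proj(C3+.13*s3),side.proj(C3-.13*s3),side.proj(C3))
np.save('stick.npy',np.r_[C3,s3])
E
python3 g.py; python3 - <<'E'
from h import *
v=np.load('stick.npy');C,s=v[:3],v[3:]
G=C-.02*s; q=down(-s)
for P in (G+Z*(.10-.0187),G-.0187*Z): print(P,arm.solve_ik(P,q))
for dpt in(-.03,.085):
    P=mouth+(dpt-.15)*fx-.0187*Z; print(P,arm.solve_ik(P,down(-fx)))
piv=mouth+.065*fx
for th in(-.1,1.25):
    u=np.cos(th)*fy+np.sin(th)*fx; tg=-np.sin(th)*fy+np.cos(th)*fx
    P=piv+.085*u-.03*tg; P[2]=.16; print(P,arm.solve_ik(P,down(-tg)))
# side mask check of round stick
t=cv2.imread('pics/side0.png'); h=cv2.cvtColor(t,cv2.COLOR_BGR2HSV)
m=cv2.inRange(h,(22,50,80),(35,130,255)); n,l,st,c=cv2.connectedComponentsWithStats(m)
print([a.tolist() for a in st[1:] if a[4]>200])
E
```

```text
dir [ 0.10746946 -0.9942084 ] res 0.0003780146 centre [0.46934408 0.24543128] len 0.26463635518026485
side ends px [299.7639404  277.51819528] [230.36957157 234.79316871] [262.83076662 254.77901835]
[0.46719469 0.26531545 0.1263    ] [ 4.05315754e-01  5.03071749e-01  1.68182841e+00 -4.44089210e-16
  9.56692491e-01  2.97638338e-01]
[0.46719469 0.26531545 0.0263    ] [ 4.05315754e-01  6.62053934e-01  1.75338797e+00 -4.44089210e-16
  7.26150752e-01  2.97638338e-01]
[0.458304 0.0204   0.0713  ] [-8.58017325e-02  5.16777783e-01  1.91793982e+00 -4.44089210e-16
  7.06875047e-01 -3.09872279e-01]
[ 0.483857 -0.091725  0.0713  ] [-3.08666243e-01  5.45955859e-01  1.83671510e+00 -4.44089210e-16
  7.58921700e-01 -5.32736790e-01]
[ 0.58376559 -0.16297028  0.16      ] [-3.70734454e-01  5.41626711e-01  1.47685656e+00 -4.44089210e-16
  1.12310939e+00 -6.94805001e-01]
[ 0.58245467 -0.2756175   0.16      ] [-5.34603786e-01  5.90687052e-01  1.37587089e+00 -4.44089210e-16
  1.17503472e+00  4.91325667e-01]
[[347, 129, 228, 98, 11622], [256, 216, 79, 51, 1147], [567, 227, 56, 58, 2116], [227, 231, 77, 53, 1063], [385, 258, 45, 32, 924]]
```

The fit residual is 0.4 mm, the length 264 mm, and the side view bounding box is consistent. Now to grasp and lift.

```bash
python3 - <<'E'
from h import *
v=np.load('stick.npy');C,s=v[:3],v[3:]
G=C-.02*s; q=down(-s); T=-.0187*Z
arm.movep(G+T+.10*Z,q); print(state()['time'],state()['force'])
arm.movel(G+T,max_speed=.1); arm.close(50); x=state(); print(x['time'],x['width'],x['tcp_pos']-(G+T),x['force'])
arm.movel(G+T+.07*Z,max_speed=.1); x=state(); print(x['time'],x['width'],x['force'])
P=mouth+(-.03-.15)*fx+T
arm.movep(P+.03*Z,down(-fx)); arm.movel(P,max_speed=.1); x=state(); print(x['time'],x['width'],x['force'],x['tcp_pos']-P)
a=viewer.snapshot("top")[...,::-1];b=viewer.snapshot("side")[...,::-1]
cv2.imwrite('pics/top1.png',a);cv2.imwrite('pics/side1.png',b)
print('expect front end px',top.proj(mouth-.03*fx),side.proj(mouth-.03*fx),'mouth',top.proj(mouth),side.proj(mouth),'back',top.proj(mouth-.29*fx),side.proj(mouth-.29*fx))
o=np.hstack([cv2.resize(a[190:310,280:480],(500,300),interpolation=3)[:, :],np.zeros((300,0,3),np.uint8)])
p=cv2.resize(b[230:350,240:440],(500,300),interpolation=3)
cv2.imwrite('pics/c3.png',np.vstack([o,p]))
E
```

```text
1.6167 [-0.56553723 -0.75355473  1.16698487]
3.325 0.02882028121947809 [-3.59433358e-04 -1.71572574e-05  3.45394672e-04] [-3.9867935   0.02598627  9.58031955]
4.175 0.028455001649009503 [ 0.30630443  0.25771486 -1.95315065]
5.5917 0.028614537173690422 [-1.47838956  0.06010193 -1.75712424] [ 8.20749694e-07  6.87695407e-04 -8.66379344e-05]
expect front end px [410.98594452 246.24818311] [378.85425753 313.39810625] mouth [426.12082855 242.98396805] [392.55527944 320.00763037] back [278.23804863 274.87857632] [276.81216418 264.17187469]
```

View pics/c3.png

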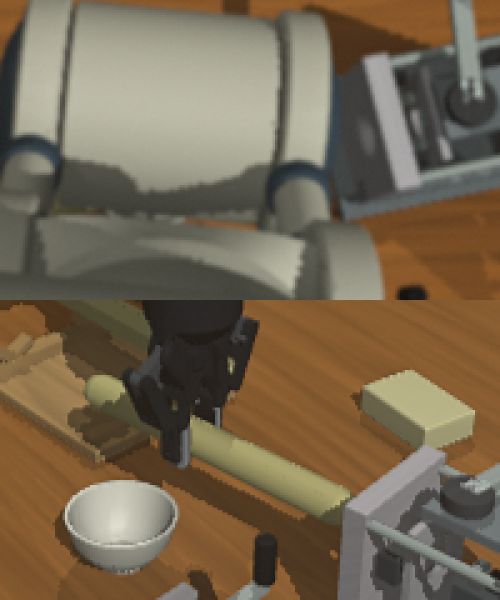

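The stick is held level and its tip is in front of the mouth. In the side view the tip is at about (378,312), expected (379,313), and the back end at about (279,265), expected (277,264). Next is guarded insertion, watching axial and lateral force.

```bash
cat >> h.py <<'E'
def F(n=3):
    a=[]
    for _ in range(n): a.append(state()['force']); arm.sleep(.01)
    f=np.mean(a,0); return np.array([f@fx,f@fy,f[2]])
T=-.0187*Z
def at(d,dy=0,dz=0): return mouth+(d-.15)*fx+T+dy*fy+dz*Z
E
python3 - <<'E'
from h import *
arm.sleep(.2); b=F(5); print('base',b); np.save('b.npy',b)
t=state()['time']
for d in np.r_[np.arange(-.024,.0,.006),np.arange(0,.0201,.002)]:
    arm.movel(at(d),max_speed=.03); f=F()-b; x=state(); print(round(d,4),np.round(f,1),round(x['time'],2),round((x['tcp_pos']-at(0))@fx*1e3,2),flush=True)
    if abs(f).max()>8: break
E
```

```text
base [-0.41800459 -0.17352768 -2.0249056 ]
-0.024 [0.3 0.4 0.4] 6.31 -23.8
-0.018 [ 0.   0.  -0.4] 6.68 -17.86
-0.012 [-0.1  0.7  0.6] 7.06 -11.88
-0.006 [ 0.3  0.5 -0.4] 7.43 -5.88
0.0 [ 0.3 -0.  -0.9] 7.81 0.13
0.002 [0.4 0.2 0.2] 8.08 2.04
0.004 [0.3 0.1 0. ] 8.36 4.08
0.006 [0.4 0.2 0.1] 8.63 6.07
0.008 [ 0.2  0.3 -0.5] 8.91 8.07
0.01 [ 0.3 -0.4  0.1] 9.18 10.08
0.012 [ 0.4  0.  -0.4] 9.46 12.07
0.014 [ 0.3  0.7 -0. ] 9.73 14.08
0.016 [-0.2  0.4 -0.5] 10.01 16.11
0.018 [ 0.3  0.4 -0.4] 10.28 18.07
0.02 [-0.   0.1 -0.4] 10.56 20.09
```

```bash
python3 - <<'E'
from h import *
b=np.load('b.npy'); hist=[]
for d in np.r_[np.arange(.022,.0461,.002),np.arange(.047,.0875,.001)]:
    arm.movel(at(d),max_speed=.03); f=F()-b; x=state(); a=-f[0]
    print(round(d,4),np.round(f,1),round(x['time'],2),round((x['tcp_pos']-at(0))@fx*1e3,2),flush=True)
    if abs(f[1:]).max()>15 or a>20: print('abort');break
    if d>.0465:
        if len(hist)>=3 and a>np.median(hist[:4])+4: print('buffer');break
        hist.append(a)
E
```

```text
0.022 [ 0.6  0.1 -0.2] 10.83 22.07
0.024 [0.2 0.9 0. ] 11.11 24.1
0.026 [0.  0.8 0.2] 11.38 26.1
0.028 [-1.2  1.2 -0.3] 11.66 28.01
0.03 [ 3.1  0.5 -0.2] 11.93 30.36
0.032 [0.6 1.5 0.1] 12.21 32.08
0.034 [-1.4  0.7  0. ] 12.48 34.02
0.036 [-0.5  0.9 -0.4] 12.76 36.09
0.038 [-1.4  1.3 -0.2] 13.03 38.1
0.04 [-1.5  1.  -0.4] 13.31 40.11
0.042 [-1.9  1.2  0.2] 13.58 42.11
0.044 [-1.7  0.9 -0.3] 13.86 44.08
0.046 [-2.3  0.7 -0.4] 14.13 46.07
0.047 [-2.7  1.3 -0.1] 14.41 46.99
0.048 [-2.7  1.5  0.4] 14.68 48.05
0.049 [-2.9  1.4 -0.3] 14.96 49.04
0.05 [-3.2  0.8 -0.7] 15.23 50.05
0.051 [-2.8  1.4 -0.3] 15.51 51.07
0.052 [-3.   0.9 -0.7] 15.78 52.06
0.053 [-2.6  1.1 -0.4] 16.06 53.03
0.054 [-3.3  1.6 -0.1] 16.33 54.03
0.055 [-2.7  1.   0.3] 16.61 55.02
0.056 [-2.7  1.1 -0.4] 16.88 56.02
0.057 [-2.9  1.  -0.4] 17.16 57.05
0.058 [-2.9  1.5  0.2] 17.43 58.05
0.059 [-3.3  1.6  0.3] 17.71 59.02
0.06 [-3.3  1.  -0.2] 17.98 60.02
0.061 [-2.7  1.4  0.2] 18.26 61.02
0.062 [-2.9  1.3  0.3] 18.53 62.03
0.063 [-2.7  1.3 -0.3] 18.81 63.04
0.064 [-3.3  1.1 -0.1] 19.08 64.01
0.065 [-2.6  1.  -0.5] 19.36 65.02
0.066 [-2.2  1.5 -0. ] 19.63 66.03
0.067 [-3.3  1.5 -0.1] 19.91 67.02
0.068 [-2.8  1.6  0.2] 20.18 68.0
0.069 [-2.9  1.8 -0.3] 20.46 69.04
0.07 [-3.1  1.7 -0.1] 20.73 70.03
0.071 [-3.6  1.4 -0.9] 21.01 71.03
0.072 [-3.4  1.8 -0.3] 21.28 72.04
0.073 [-3.1  1.7  0.3] 21.56 73.03
0.074 [-3.4  1.4 -0.1] 21.83 74.05
0.075 [-3.7  1.9 -0. ] 22.11 75.04
0.076 [-3.7  1.  -0.4] 22.38 75.99
0.077 [-4.2  2.4 -0.2] 22.66 76.93
0.078 [-4.7  1.9 -0.6] 22.93 77.88
0.079 [-4.6  1.9 -0. ] 23.21 78.87
0.08 [-5.6  1.8 -0.5] 23.48 79.87
0.081 [-6.3  2.2 -0.3] 23.76 80.79
0.082 [-8.2  2.1 -0.4] 24.03 81.48
buffer
```

Contact with the stop began at about 76 mm, and force now rises on the buffer at 81.5 mm. I'll take one or two fine steps more, then let go.

```bash
python3 - <<'E'
from h import *
b=np.load('b.npy')
for d in(.0824,.0828,.0832):
    arm.movel(at(d),max_speed=.03); arm.sleep(.1); f=F(5)-b; x=state(); a=-f[0]; print(d,np.round(f,1),round(x['time'],2),round((x['tcp_pos']-at(0))@fx*1e3,2))
    if a>9.5: break
arm.sleep(.2)
arm.release(); print(state()['time'],state()['width'],F()-b)
P=state()['tcp_pos']; arm.movel(P+.17*Z,max_speed=.25)
arm.close(20)
piv=mouth+.065*fx
def pose(th,off,z=.16):
    u=np.cos(th)*fy+np.sin(th)*fx; tg=-np.sin(th)*fy+np.cos(th)*fx
    p=piv+.085*u-off*tg; p[2]=z; return p,down(-tg)
arm.movep(*pose(-.15,.035,.25)); print(state()['time'])
a=viewer.snapshot("top")[...,::-1];s=viewer.snapshot("side")[...,::-1]
cv2.imwrite('pics/top2.png',a);cv2.imwrite('pics/side2.png',s)
print('rear end exp',side.proj(mouth+(.0815-.26)*fx),'knob start',side.proj([.596,-.2126,.1745]))
cv2.imwrite('pics/c4.png',np.vstack([cv2.resize(s[200:360,280:500],(550,400),interpolation=3)]))
E
```

```text
0.0824 [-10.9   2.7  -0.3] 24.43 81.6
25.2167 0.08517707204120002 [ 0.45624834 -0.02377165  1.35580077]
27.3833
rear end exp [317.24082082 283.67510466] knob start [460.25877903 276.93551294]
```

View pics/c4.png

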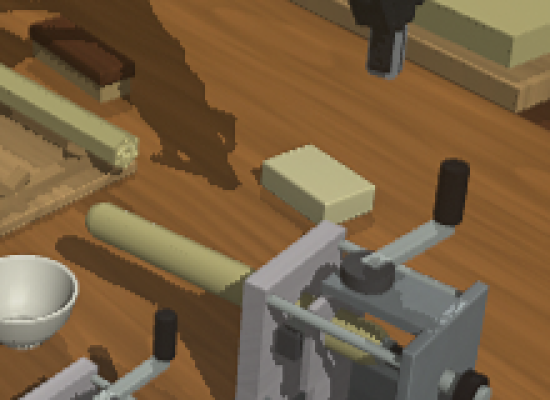

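The stick is in line in the slicer, its rear end at about px (317,286). The knob is at (461,277) and the shut fingers are above on its open side. Now I'll swing the lever.

```bash
python3 - <<'E'
from h import *
piv=mouth+.065*fx
def pose(th,off,z=.16):
    u=np.cos(th)*fy+np.sin(th)*fx; tg=-np.sin(th)*fy+np.cos(th)*fx
    p=piv+.085*u-off*tg; p[2]=z; return p,down(-tg),tg
p,q,_=pose(-.15,.035); arm.movel(p,max_speed=.15)
arm.sleep(.1); b0=np.mean([state()['force'] for _ in range(3)],0)
p,q,_=pose(-.15,.021); arm.movel(p,max_speed=.08)
for th in np.r_[np.arange(-.08,1.06,.08),np.arange(1.06,1.40,.012)]:
    p,q,tg=pose(th,.021); arm.movel(p,frame=q,max_speed=.06 if th<1.05 else .03)
    x=state(); f=x['force']-b0; h=-f@tg; print(round(th,3),'push',round(h,1),'rad/z',np.round([f@np.cross(tg,Z),f[2]],1),round(x['time'],2),np.round(np.linalg.norm(x['tcp_pos']-p)*1e3,2),flush=True)
    if h>(20 if th<1.05 else 14): print('stop');break
E
```

```text
-0.08 push 0.2 rad/z [-0.6 -0.5] 28.91 0.09
0.0 push 0.2 rad/z [ 0.5 -0.3] 29.18 0.25
0.08 push 0.4 rad/z [ 0.3 -0.6] 29.44 0.29
0.16 push 1.6 rad/z [0.5 0.1] 29.71 0.31
0.24 push 1.4 rad/z [ 0.5 -0.2] 29.98 0.31
0.32 push 2.5 rad/z [ 1.2 -0.5] 30.24 0.18
0.4 push 1.2 rad/z [ 0.5 -0.5] 30.51 0.06
0.48 push 1.0 rad/z [ 0.1 -0.9] 30.77 0.05
0.56 push 0.9 rad/z [ 0.4 -0.1] 31.04 0.1
0.64 push -0.0 rad/z [ 0.5 -0. ] 31.31 0.08
0.72 push 0.5 rad/z [ 1.1 -0.3] 31.57 0.06
0.8 push 0.6 rad/z [0.8 0.3] 31.84 0.05
0.88 push 1.3 rad/z [ 0.3 -0. ] 32.11 0.05
0.96 push 0.9 rad/z [ 0.7 -1. ] 32.38 0.04
1.04 push 0.2 rad/z [ 1.9 -0.3] 32.64 0.05
1.06 push 4.6 rad/z [ 1.9 -0.3] 32.89 0.41
1.072 push 6.1 rad/z [1.6 0.5] 33.14 0.47
1.084 push 5.5 rad/z [ 1.8 -0.4] 33.39 0.45
1.096 push 5.6 rad/z [ 1.7 -0.1] 33.64 0.49
1.108 push 5.6 rad/z [2. 0.] 33.89 0.47
1.12 push 5.7 rad/z [3.  0.3] 34.14 0.5
1.132 push 5.9 rad/z [ 1.9 -0.5] 34.39 0.48
1.144 push 6.4 rad/z [2.2 0. ] 34.64 0.48
1.156 push 5.3 rad/z [ 3.1 -0.2] 34.89 0.5
1.168 push 5.5 rad/z [2.6 1. ] 35.14 0.49
1.18 push 6.2 rad/z [2.2 0.3] 35.39 0.49
1.192 push 5.7 rad/z [ 3.4 -0.2] 35.64 0.49
1.204 push 6.3 rad/z [ 3.2 -0.4] 35.89 0.49
1.216 push 5.9 rad/z [ 2.  -0.6] 36.14 0.53
1.228 push 4.9 rad/z [2.7 0.1] 36.39 0.51
1.24 push 5.5 rad/z [ 3.3 -1.3] 36.64 0.54
1.252 push 10.2 rad/z [ 4.3 -1.2] 36.89 1.19
1.264 push 19.1 rad/z [ 6.1 -2.4] 37.14 2.1
stop
```

The end stop was felt at about 1.25 rad with a 19 N push. Backing off and checking.

```bash
python3 - <<'E'
from h import *
piv=mouth+.065*fx; th=1.26
u=np.cos(th)*fy+np.sin(th)*fx; tg=-np.sin(th)*fy+np.cos(th)*fx
p=state()['tcp_pos']-.03*tg; arm.movel(p,max_speed=.1); arm.movel(p+.1*Z,max_speed=.2)
q=arm.solve_ik(p+.1*Z,down(-tg)); q[0]+=.9; arm.movej(q)
arm.sleep(.3); print(state()['time'],state()['force'])
a=viewer.snapshot("top")[...,::-1];s=viewer.snapshot("side")[...,::-1]
cv2.imwrite('pics/top3.png',a);cv2.imwrite('pics/side3.png',s)
for e in(1.1,1.25):
    k=piv+.085*(np.cos(e)*fy+np.sin(e)*fx); k[2]=.1745; print(e,top.proj(k),side.proj(k))
# stick movement between side2 and side3
def ext(i):
    m=cv2.inRange(cv2.cvtColor(i,cv2.COLOR_BGR2HSV),(22,50,80),(35,130,255)); m[:,:300]=0;m[:278]=0;m[:,376:]=0;m[:, :]=m
    c=np.argwhere(m); return len(c),c.mean(0),c.min(0),c.max(0)
print(ext(cv2.imread('pics/side2.png')),ext(s))
cv2.imwrite('pics/c5.png',np.hstack([cv2.resize(s[240:400,290:490],(400,320),interpolation=3),cv2.resize(a[160:320,300:520],(396,288),interpolation=3)[:288].copy() if 0 else cv2.resize(a[160:320,300:500],(400,320),interpolation=3)]))
E
```

```text
40.6167 [1.3337337  0.15708841 0.06467588]
1.1 [508.98779236 198.09528028] [481.8805119 301.678541 ]
1.25 [513.49824811 203.8592469 ] [481.28811331 306.00505196]
(957, array([299.19958203, 345.63636364]), array([281, 314]), array([319, 375])) (949, array([299.14752371, 345.64278188]), array([281, 314]), array([318, 375]))
```

View pics/c5.png

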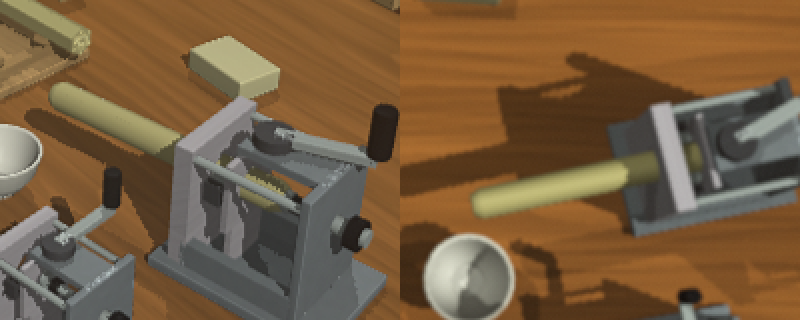

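The knob is at side px (481,306), which matches 1.25 rad (481.3, 306.0). The stick hasn't moved since release: its side-view centroid agrees within 0.1 px. Handing in.

```bash
python3 -c "
from station import arm,state
arm.job_done(); print(state()['time'])"
```

```text
the job is handed in; nothing more can be done
the job is handed in; nothing more can be done
```

The round stick is home in the large slicer's collet, the lever is closed, and the job was handed in at about 41 s. No verdict was reported.

- **Insertion:** I lifted the round stick from the cradle and fed it in under force watch. It met the depth stop at about 76 mm. I stopped with the gripper at 81.6 mm, on the rubber buffer. The total push was 10.9 N, including about 3 N of jaw drag, so roughly 8 N was on the stop, below the 14 N bruising limit.
- **Lever:** I let go of the stick and pushed the knob round with the shut fingers until the end stop, with a peak reading of 19 N. The knob's position in the side view matches 1.25 rad to within a pixel.
- **Last checks:** The stick's image did not move between letting go and the closed lever (within 0.1 px). It is in line with the bore, and the arm is clear of everything. The six-sided stick, soap bar and bowl looked undisturbed. The brush was out of frame in the last crop, but the arm never went near it.
- **Not as described:**
  - Jaw drag felt like 3 N, not 5 N.
  - The lever started at about 0.15 rad by my measurement, rather than fully open.
  - Plunger travel was judged from force and position only, as it cannot be seen directly.

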